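Set the coarse welding current, then switch the output on

TASK

Set up the welding console for today's job: turn only the black outer (coarse) ring of the double knob until its pointer nose points at the middle of the round magnet, not the bar magnet, leaving the small metal inner (fine) knob on top as it is set. Then, with the ring set, push the output toggle lever all the way over to its far side to switch on. Leave the jar, the spanner and the steel ring where they are.

Things in the scene. Friction and masses are not known exactly. Their poses are not given: they have to be found in the camera images.
- console: Fixed light-grey control box, 180 (x) x 280 (y) x 60 mm high. Origin: centre of its underside, on the table; z up; its -x side, with two brass sockets, faces roughly to the robot. On its flat top panel, 60 mm above the table: the double knob, axis at x 0, y +60 mm of the box frame, and the toggle lever at x 0, y -90 mm; else nothing over 5 mm high.
- coarse_axis (a point): Point on the double knob's axis, 80 mm above the table. Turns with the black outer ring: x axis along its pointer nose, z up. The ring is an upright cylinder, 54 mm diameter, its wall free to grip 66 to 95 mm above the table. Below it a skirt, 72 mm diameter, 61 to 66 mm above the table; the nose (8 mm wide) stands out of the skirt to 48 mm from the axis.
- coarse_nose (a point): Tip of the pointer nose of the outer ring, 48 mm from the knob's axis, 66 mm above the table.
- coarse (a joint): Angle of the outer ring in rad, growing counter-clockwise seen from above; at 0 the nose points along the box's +x (away from the robot); range -2.4 to 2.4. It takes about 0.05 N m to turn and stays where it is left.
- fine (a joint): Angle of the inner fine knob in rad, counter-clockwise seen from above. It turns freely of the ring, on the same axis, very easily (0.015 N m). It must stay as it is. It is aluminium: a 28 mm disc from 95 to 106 mm above the table with a bar grip 28 x 9 mm across it up to 121 mm.
- fine_end (a point): Point at one end of the bar grip of the inner knob, 14 mm from the axis, 112 mm above the table.
- round_magnet: Round flat dark steel magnet, 18 mm diameter, 4 mm thick, stuck fast on the panel (60 to 64 mm above the table), 58 to 74 mm from the knob's axis, 55 to 85 degrees to one side or the other of the box's +x direction. Origin: centre of its underside. The setting to be used.
- bar_magnet: Flat dark steel bar magnet, 24 x 8 x 4 mm, stuck fast on the panel on the other side of the knob. Origin: centre of its underside. Marks another job's setting: not to be used.
- output (a joint): Angle of the output toggle lever in rad: 0 leaning to the box's -x side (off, as it starts), 1.0 at its stop leaning to the box's +x side (on). It stays where it is left; about 1 to 2 N at the ball moves it.
- output_tip (a point): Centre of the black ball (26 mm diameter) ending the toggle lever: a 10 mm rod, 55 mm from pivot to ball centre. Pivot 82 mm above the table at x 0, y -90 mm of the box frame, over a block 70 (x) x 50 (y) x 25 mm high. Off: ball 26 mm to the pivot's -x side, 130 mm above the table; over the top 137 mm; on: 26 mm to its +x side, 130 mm.
- steel_ring: Bystander: loose steel ring lying flat, 70 mm outside, 48 mm inside, 14 mm high, on the table to the left of the box. Origin: centre of its underside.
- spanner: Bystander: open-ended steel spanner, 180 mm long, lying flat on the table beyond the box.
- jar: Bystander: closed jar, 52 mm diameter, 80 mm high, on the table to the right of the box. Origin: centre of its underside.

How it is judged:
On the way, in this order (a step that is already met when the one before it is completed fails the run):
1. the outer ring's nose points at the middle of the round magnet and the ring is still (y of round_magnet in the frame of coarse_axis between -0.007 and 0.007 m and x of round_magnet in the frame of coarse_axis above 0.02 m and velocity of joint coarse between -0.1 and 0.1 rad/s), for 0.3 s.
2. the output lever is thrown fully over (value of joint output above 0.85 rad), for 0.2 s.
At the end, for the whole second after the job is handed in: Ring at rest, the round magnet's centre within 7 mm of the line its nose points along; output lever over to the far side (joint above 0.85 of 1.0); inner knob's bar end within 2.5 mm, and jar, spanner and steel ring within 20 mm, of where they started (all of step 1 and value of joint output above 0.85 rad and distance of fine_end from where it was at the start of the episode below 0.0025 m and distance of each of steel_ring, spanner, jar from where it was at the start of the episode below 0.02 m); the robot touches nothing.
It fails at once if the inner fine knob is turned (its bar end moves over 2.5 mm) (distance of fine_end from where it was at the start of the episode above 0.0025 m).
It fails at once if the jar, spanner or steel ring is displaced by more than 20 mm (distance of any of steel_ring, spanner, jar from where it was at the start of the episode above 0.02 m).
It also fails if it takes over 64 s, if anything falls off the work surface, if the arm or the gripper's body presses on something with over 40 N, if the wrist force passes 120 N, or if a joint passes its speed limit or range.

ROBOT

A 6-joint arm with a two-finger parallel gripper is mounted at the origin on the work surface. World frame = base frame: x ahead of the robot, y to its left, z up, the work surface at z = 0. Lengths are in m, angles in rad, forces in N, time in s.
With the tool pointing down it reaches from about 0.2 to 0.875 m from the base axis. Payload 3.4 kg.
Tool frame: the origin (TCP) lies on the mounting face of the last link; the fingertips stand 199 mm ahead of it and the grasp point (between the pads) lies 180 mm ahead of it; z points along the fingers, y is the line along which they close (so a half turn about z gives the same grasp; the last joint's range is limited). The gripper opens to 94 mm and grips with 3 to 60 N. Pads are 16 mm wide; open, the fingers measure 119 mm over their backs; the gripper's body (75 mm by 177 mm) begins 78 mm behind the grasp point.
Start: joints at [1.037, 0.276, 1.505, -0, 1.361, -0.121], TCP at [0.231, 0.527, 0.405] pointing down, gripper open.
Joint ranges: [-2.89, 2.89], [-0.75, 2.08], [0.22, 2.7], [-1.18, 4.32], [0.11, 2.71], [-2.7, 2.7]. Speed limits (rad/s): [2.57, 2.57, 3.14, 3.14, 3.14, 3.14].

INTERFACE

Orientations are given as a unit quaternion [w, x, y, z].
In Python, from bench import reach, move_l, move_j, grip, hold, ik, read_state, snapshot, camera_params, IKError, hand_in gives the robot as it stands. Calls block until the motion is done:
- reach(position, orientation): joint-space move of the TCP to a pose.
- move_l(position, max_speed=0.15, orientation=None, max_force=None): straight line of the TCP; orientation=None keeps the orientation; max_speed is the mean speed in m/s. With max_force (N) it stops when the force on the tool has changed by that much, and returns True; else False.
- move_j(angles): joint-space move.
- grip(opening, effort=None): finger opening in m; effort is the grip in N (None keeps the last); returns when the fingers have stopped.
- hold(seconds).
- ik(position, orientation): joint angles nearest the present ones, or None.
- read_state(): the state.
- snapshot(name): name is "scene" or "top" or "wrist"; returns the picture (400x640x3 uint8, red, green, blue); there is no depth.
- camera_params(name): a dict with "K" (3x3 intrinsics, pixels), "view" (4x4, takes a point from world to camera coordinates); the wrist camera has in their place "tool_from_camera" (4x4, takes a point from camera to tool coordinates, whose origin is the TCP and whose axes are the flange's). Camera axes: x right, y up, looking along -z (the intrinsics and any distortion apply to the point x, -y, -z); pixel columns grow to the right and rows downward; lengths in m; the calibration is good to about 2 mm. A picture is of the moment at which its call begins: read the wrist's pose just before it. camera_params takes no time and is no camera call.
A pose or a line that the arm cannot do raises IKError and nothing moves.
- hand_in(): hands the job in; it is judged then, once.
The state is a dict: "time": time; "joint_positions": joint angles; "joint_velocities": joint speeds; "effort": joint torques, N m; "position": TCP position; "ee_rot": TCP orientation; "contact_force": force on the tool from outside, world axes, zero at the start; "moment": the same for the moment, N m; "gripper_width": finger opening in m; "gripper_force": force on a finger pad.
Only numpy, scipy, OpenCV 4.12 (cv2) and the standard library are available. Lean on these libraries where they do the work, as an engineer would, in place of code of your own. Each camera call takes 0.05 s, during which the arm holds its last target. There are 200 camera calls.

## Working session

There is one attempt and no reset: what is moved stays moved. The work goes in short steps, each a Python script; the robot and the scene stay as the last script left them, time stands still between calls to the robot, and variables do not carry over. Pictures are saved under pics/ and viewed, at most 10 in all, crops included, and the job is handed in when it is done.

```bash
mkdir -p pics; ls; python3 - <<'E'
from bench import *
import cv2, numpy as np
for n in ("scene","top"):
    cv2.imwrite(f"pics/{n}1.png", snapshot(n)[:,:,::-1]); p=camera_params(n); print(n,{k:np.round(v,4).tolist() if not isinstance(v,str) else v for k,v in p.items()})
p=camera_params("wrist");print(p)
s=read_state();print(s["position"],s["ee_rot"],s["time"])
E
```

```text
pics
scene {'K': [[440.3597, 0.0, 325.8977], [0.0, 440.3597, 193.5091], [0.0, 0.0, 1.0]], 'view': [[-0.1986, 0.98, -0.0135, 0.0775], [-0.8298, -0.1608, 0.5343, 0.462], [0.5215, 0.1173, 0.8452, -1.2771], [0.0, 0.0, 0.0, 1.0]]}
top {'K': [[500.5574, 0.0, 310.1014], [0.0, 500.5574, 200.0717], [0.0, 0.0, 1.0]], 'view': [[-0.0218, -0.9997, -0.009, 0.0523], [0.9949, -0.0226, 0.0978, -0.6108], [-0.098, -0.0069, 0.9952, -1.0131], [0.0, 0.0, 0.0, 1.0]]}
{'K': array([[348.70924376,   0.        , 311.06075063],
       [  0.        , 348.70924376, 203.08380789],
       [  0.        ,   0.        ,   1.        ]]), 'tool_from_camera': array([[ 7.60350263e-05,  9.61154223e-01,  2.76011874e-01,
         8.10015081e-02],
       [ 9.99999733e-01, -2.73841880e-04,  6.78120368e-04,
         1.08898306e-04],
       [ 7.27361866e-04,  2.76011749e-01, -9.61153986e-01,
         1.97150996e-02],
       [ 0.00000000e+00,  0.00000000e+00,  0.00000000e+00,
         1.00000000e+00]])}
[0.23056192 0.52652834 0.4039423 ] [-2.54871438e-04  2.04909807e-01  9.78780541e-01 -7.47645027e-04] 0.1
```

View pics/top1.png

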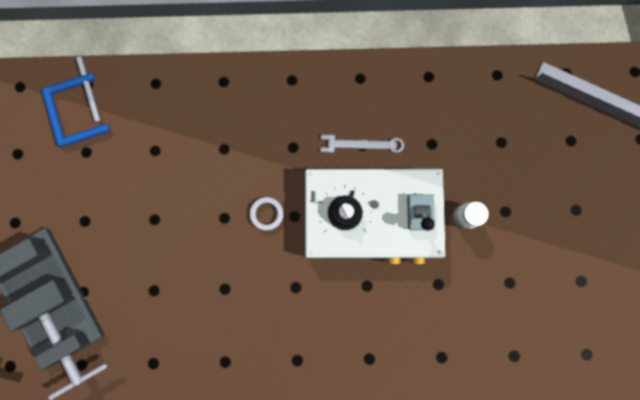

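View pics/scene1.png

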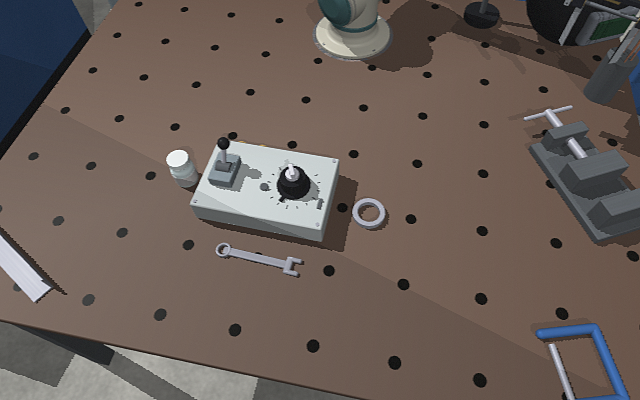

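The top view shows the box at pixels (305,170)-(445,257). The knob is at about (346,212) with its nose up and slightly right, at about (352,194). The round magnet is at (374,204), on the right, and the bar magnet at (313,196), on the left. The lever ball is at (428,224), the jar at (475,215), the steel ring at (266,213) and the spanner at (362,145). The scene view agrees with this: the round magnet lies between the knob and the lever.

```bash
cat > h.py <<'E'
from bench import *
import cv2, numpy as np
from scipy.spatial.transform import Rotation as R
def view_of(name):
    p=camera_params(name)
    if name!="wrist": return p["K"],np.linalg.inv(p["view"])
    s=read_state(); T=np.eye(4); q=s["ee_rot"]
    T[:3,:3]=R.from_quat(np.r_[q[1:],q[0]]).as_matrix(); T[:3,3]=s["position"]
    return p["K"],T@p["tool_from_camera"]
def cast(K,C,px,z):
    px=np.atleast_2d(px).astype(float)
    d=np.c_[(px[:,0]-K[0,2])/K[0,0],-(px[:,1]-K[1,2])/K[1,1],-np.ones(len(px))]@C[:3,:3].T
    o=C[:3,3]; return o+d*((z-o[2])/d[:,2])[:,None]
def project(K,C,P):
    c=(np.atleast_2d(P)-C[:3,3])@C[:3,:3]
    return np.c_[K[0,0]*c[:,0]/-c[:,2]+K[0,2],K[1,1]*-c[:,1]/-c[:,2]+K[1,2]]
def quat(yaw):  # tool down; yaw = direction of tool x in world
    m=np.c_[[np.cos(yaw),np.sin(yaw),0],[np.sin(yaw),-np.cos(yaw),0],[0,0,-1]]
    q=R.from_matrix(m).as_quat(); return np.r_[q[3],q[:3]]
def boxpose(img,K,C):
    g=img.min(2); m=((g>150)).astype(np.uint8)
    m=cv2.morphologyEx(m,cv2.MORPH_CLOSE,np.ones((9,9)))
    cs=[c for c in cv2.findContours(m,0,2)[0]]
    out=[]
    for c in cs:
        if cv2.contourArea(c)<3000: continue
        w=cast(K,C,c[:,0],.06)[:,:2]
        (cx,cy),(a,b),ang=cv2.minAreaRect((w*1000).astype(np.float32))
        out.append((cx,cy,a,b,ang))
    return out
E
python3 - <<'E'
from h import *
K,C=view_of("top"); img=cv2.imread("pics/top1.png")
print(boxpose(img,K,C))
for n,p,z in (("knob",(346,212),.095),("round",(374,204),.064),("bar",(313,196),.064),("ball",(428,224),.13),("jar",(475,215),.08),("sring",(266,213),.014)): print(n,cast(K,C,p,z).round(3))
s=read_state(); T=C; 
for y in (-3.0,-1.5,0,1.5,3.1):
    print(y, ik([.63,.06,.40],quat(y)))
E
```

```text
[(580.6454467773438, -91.30189514160156, 277.5003356933594, 178.12380981445312, 88.75948333740234), (945.0835571289062, 27.1744384765625, 116.55109405517578, 1314.4000244140625, 0.12417470663785934)]
knob [[ 0.581 -0.031  0.095]]
round [[ 0.598 -0.09   0.064]]
bar [[0.617 0.032 0.064]]
ball [[ 0.552 -0.182  0.13 ]]
jar [[ 0.57  -0.286  0.08 ]]
sring [[0.588 0.133 0.014]]
-3.0 [-1.49318067e-02  3.65709127e-01  1.38238615e+00 -4.44089210e-16
  1.39349738e+00 -1.72732079e+00]
-1.5 None
0 [-1.49318067e-02  3.65709127e-01  1.38238615e+00 -4.44089210e-16
  1.39349738e+00  1.55586452e+00]
1.5 [-1.49318067e-02  3.65709127e-01  1.38238615e+00 -4.44089210e-16
  1.39349738e+00  5.58645201e-02]
3.1 [-1.49318067e-02  3.65709127e-01  1.38238615e+00 -4.44089210e-16
  1.39349738e+00 -1.54413548e+00]
```

```bash
python3 - <<'E'
from h import *
reach([.66,-.045,.40],quat(np.pi)); move_l([.66,-.045,.35]); hold(.3)
K,C=view_of("wrist"); img=snapshot("wrist")[:,:,::-1]
np.savez("w1.npz",K=K,C=C,img=img)
cv2.imwrite("pics/w1.png",img); print(read_state()["time"],C[:3,3])
E
```

```text
3.4667 [ 0.57930688 -0.04477929  0.33119981]
```

View pics/w1.png

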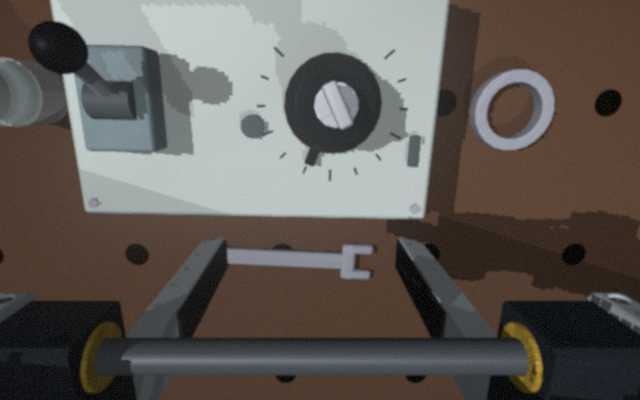

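The wrist view shows the knob outline (skirt) centred at (333,102) and the nose tip at (312,160). The round magnet is at (252,125), the bar magnet at (414,150), and the lever ball at (58,47).

```bash
python3 - <<'E'
from h import *
d=np.load("w1.npz");K,C,img=d["K"],d["C"],d["img"]
g=cv2.cvtColor(img,cv2.COLOR_BGR2GRAY); print("grey nose/ring/magnet/panel",g[160,312],g[102,300],g[125,252],g[150,414],g[180,330])
roi=np.zeros_like(g);roi[40:205,215:432]=1
m=((g<75)&(roi>0)).astype(np.uint8)
n,lab,st,ce=cv2.connectedComponentsWithStats(m)
for i in range(1,n):
    if st[i,4]>60: print(i,st[i],ce[i].round(1))
i=1+np.argmax(st[1:,4]); k=cv2.morphologyEx((lab==i).astype(np.uint8),cv2.MORPH_OPEN,cv2.getStructuringElement(2,(25,25)))
c=max(cv2.findContours(k,0,1)[0],key=cv2.contourArea)
w=cast(K,C,c[:,0],.066)[:,:2]*1000
(ex,ey),ax,_=cv2.fitEllipse(w.astype(np.float32)); print("knob",ex,ey,ax)
yy,xx=np.where(lab==i); P=cast(K,C,np.c_[xx,yy],.066)[:,:2]*1000-[ex,ey]; r=np.hypot(*P.T)
N=P[(r>39)]; print("nose tip r",r.max(),"bearing",np.degrees(np.arctan2(*N.mean(0)[::-1])),len(N))
# round magnet
m2=((g<125)&(roi>0)).astype(np.uint8); n,l2,s2,c2=cv2.connectedComponentsWithStats(m2)
for i in range(1,n):
    if s2[i,4]>100:
        yy,xx=np.where(l2==i); W=cast(K,C,np.c_[xx,yy],.063)[:,:2]*1000; q=W.mean(0); v=q-[ex,ey]
        print(s2[i],"xy",q,"r",np.hypot(*v),"bearing",np.degrees(np.arctan2(v[1],v[0])),cv2.minAreaRect(W.astype(np.float32))[1])
# box edges: far (+x) edge and left edge
panel=(img.min(2)>100).astype(np.uint8)
cols=np.arange(120,400,5); far=[(x,np.max(np.where(panel[150:225,x])[0])+150.5) for x in cols]
F=cast(K,C,far,.06)[:,:2]; p=np.polyfit(F[:,1],F[:,0],1); print("far edge x at knob y",np.polyval(p,ey/1000),"box yaw deg",-np.degrees(np.arctan(p[0])))
# fine bar
m3=((img.min(2)>140)).astype(np.uint8); m3[:, :310]=0;m3[:,362:]=0;m3[:75]=0;m3[132:]=0
c=max(cv2.findContours(m3,0,1)[0],key=cv2.contourArea);print("fine",cv2.minEnclosingCircle(c),cast(K,C,cv2.minEnclosingCircle(c)[0],.106))
E
```

```text
grey nose/ring/magnet/panel 58 54 99 97 146
1 [ 285   54   96  111 5797] [331.4 103.2]
5 [427 165   5  40 115] [429.7 189.7]
knob 579.2005615234375 -33.4912223815918 (57.77964401245117, 67.25288391113281)
nose tip r 47.16580039350311 bearing -3.867654100971867 110
[ 284   52  123  114 7354] xy [581.8814171  -24.49068242] r 9.391310141601487 bearing 73.41357546388338 (75.57243347167969, 87.61583709716797)
[215  72  15  30 169] xy [ 567.77097328 -111.30027483] r 78.64403429996133 bearing -98.35657385151418 (10.245603561401367, 20.16196060180664)
[241 115  31  23 476] xy [596.72143035 -88.13838613] r 57.38722288639157 bearing -72.22321014780461 (19.97285270690918, 17.15187644958496)
[408 135  13  32 331] xy [614.80112872  33.65959339] r 76.00416069417686 bearing 62.06932661324549 (8.241661071777344, 23.72442626953125)
[425 151   7  54 194] xy [642.23918585  48.21774373] r 103.1999190843608 bearing 52.34974474631939 (42.55017852783203, 4.782663345336914)
far edge x at knob y 0.6697683372788872 box yaw deg -1.212274602219248
fine ((337.3434753417969, 104.1427230834961), 23.546890258789062) [[ 0.58038057 -0.02864017  0.106     ]]
```

```bash
python3 - <<'E'
from h import *
d=np.load("w1.npz");K,C,img=d["K"],d["C"],d["img"]
g=cv2.cvtColor(img,cv2.COLOR_BGR2GRAY)
m=(g<85).astype(np.uint8); m[:40]=0;m[205:]=0;m[:,:270]=0;m[:,400:]=0
c=max(cv2.findContours(m,0,1)[0],key=cv2.contourArea)
w=cast(K,C,c[:,0],.066)[:,:2]*1000
cen=np.array([580.,-31.])
for _ in range(20):
    r=np.hypot(*(w-cen).T); k=w[(r<38.5)&(r>33)]
    A=np.c_[2*k,np.ones(len(k))]; s=np.linalg.lstsq(A,(k**2).sum(1),rcond=None)[0]; cen=s[:2]
print("knob",cen,"R",np.sqrt(s[2]+cen@cen),len(k),"resid",np.std(np.hypot(*(k-cen).T)))
f=np.zeros_like(m); cv2.drawContours(f,[c],-1,1,-1); yy,xx=np.where(f)
P=cast(K,C,np.c_[xx,yy],.066)[:,:2]*1000-cen; r=np.hypot(*P.T); N=P[r>39.5]
print("nose rmax",r.max(),"bearing",np.degrees(np.arctan2(*N.mean(0)[::-1])),len(N))
m2=cv2.morphologyEx((g<122).astype(np.uint8),cv2.MORPH_OPEN,cv2.getStructuringElement(2,(9,9)))
m2[:105]=0;m2[145:]=0;m2[:,:235]=0;m2[:,275:]=0
yy,xx=np.where(m2); W=cast(K,C,np.c_[xx,yy],.063)[:,:2]*1000
print("round",W.mean(0),cv2.minAreaRect(W.astype(np.float32))[1], len(W)); v=W.mean(0)-cen
print("r",np.hypot(*v),"bearing",np.degrees(np.arctan2(v[1],v[0])))
# left and right panel edges on z=.06
ed=cv2.Canny(g,60,150); pan=(img.min(2)>100).astype(np.uint8); 
rt=[(np.max(np.where(pan[y,400:460])[0])+400.5,y) for y in range(20,140,5)]
lf=[(np.min(np.where(pan[y,40:100])[0])+39.5,y) for y in range(165,205,5)]
print("right edge",np.median(cast(K,C,rt,.06)[:,:2],0),"left edge",np.median(cast(K,C,lf,.06)[:,:2],0))
vis=img.copy(); 
for q,z,col in ((cen,.066,(0,0,255)),(W.mean(0),.063,(0,255,0))):
    u=project(K,C,[[q[0]/1e3,q[1]/1e3,z]])[0]; cv2.circle(vis,tuple(int(t) for t in u),2,col,-1)
th=np.linspace(0,6.283,90); 
for R_,z in ((36,.066),(27,.095),(14,.106)):
    u=project(K,C,np.c_[(cen[0]+R_*np.cos(th))/1e3,(cen[1]+R_*np.sin(th))/1e3,np.full(90,z)]); cv2.polylines(vis,[u.astype(int)],True,(0,255,255),1)
cv2.imwrite("pics/v1.png",cv2.resize(vis[30:220,210:440],None,fx=3,fy=3,interpolation=0))
E
```

```text
knob [580.89997197 -29.1445212 ] R 34.83285544124845 274 resid 0.44829803295160164
nose rmax 46.89091521036934 bearing -21.797160958983223 89
round [596.64581158 -88.41727892] (16.201515197753906, 17.461397171020508) 447
r 61.32855185297765 bearing -75.12295155494256
right edge [0.56180792 0.04968487] left edge [ 0.64065805 -0.22916126]
```

View pics/v1.png

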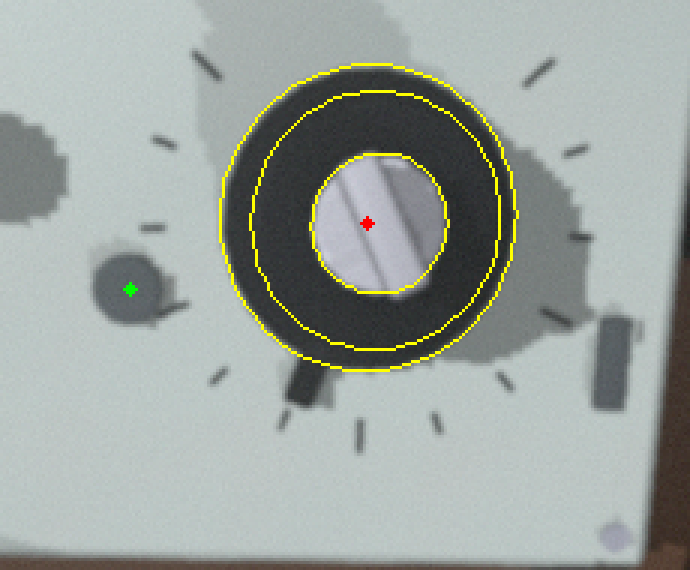

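Overlay fits: knob axis at (580.9, -29.1) mm, which agrees with the box edges. The nose bears -21.8° and the round magnet -75.1° at r = 61 mm, so the ring needs a turn of -53.3°.

```bash
python3 - <<'E'
from h import *
k=[.5809,-.0291]; y0=np.radians(180-21.8)
grip(.094)
reach([*k,.36],quat(y0)); 
print("contact",move_l([*k,.271],max_speed=.08,max_force=8)); s=read_state(); print(s["position"],s["time"])
grip(.04,12); s=read_state(); print("w",s["gripper_width"],s["gripper_force"],s["contact_force"],s["moment"])
E
```

```text
contact False
[ 0.58115379 -0.02914029  0.27159044] 5.4083
w 0.05348616215137276 12.00000911951065 [-0.26973021 -0.67389156  0.84454261] [-0.09659027  0.05672508  0.03069212]
```

The width is 53.5 mm, so the fingers are on the 54 mm ring. Now I turn it.

```bash
python3 - <<'E'
from h import *
q=np.array(read_state()["joint_positions"])
for i in range(4):
    q[5]+=np.radians(53.3)/4; move_j(q.tolist()); s=read_state(); print(s["time"],s["position"].round(4),s["contact_force"].round(2),s["moment"].round(3),s["gripper_width"])
hold(.3); grip(.094); hold(.2)
p=read_state()["position"]; move_l([p[0],p[1],.37],max_speed=.12)
reach([.66,-.045,.38],quat(np.pi)); move_l([.66,-.045,.35]); hold(.3)
K,C=view_of("wrist"); img=snapshot("wrist")[:,:,::-1]; np.savez("w2.npz",K=K,C=C,img=img)
g=cv2.cvtColor(img,cv2.COLOR_BGR2GRAY)
cen=np.array([580.9,-29.1]); m=(g<75).astype(np.uint8); m[:40]=0;m[205:]=0;m[:,:240]=0;m[:,400:]=0
n,l,s,_=cv2.connectedComponentsWithStats(m); i=1+np.argmax(s[1:,4]); yy,xx=np.where(l==i)
P=cast(K,C,np.c_[xx,yy],.066)[:,:2]*1000-cen; r=np.hypot(*P.T); N=P[(r>39.5)]
print("nose rmax",r.max(),"bearing",np.degrees(np.arctan2(*N.mean(0)[::-1])),len(N),read_state()["time"])
cv2.imwrite("pics/v2.png",cv2.resize(img[30:220,210:440],None,fx=3,fy=3))
E
```

```text
6.4417 [ 0.5809 -0.0292  0.271 ] [-0.33 -0.23 -0.17] [ 0.027 -0.03  -0.058] 0.05368390254218516
6.775 [ 0.5809 -0.0291  0.2711] [0.76 0.86 0.97] [ 0.08  -0.127 -0.059] 0.053780237484025
7.1083 [ 0.581  -0.0291  0.271 ] [ 1.08  0.16 -1.14] [ 0.164 -0.163 -0.053] 0.053759286274773214
7.4417 [ 0.581  -0.0291  0.2711] [1.87 2.02 0.09] [ 0.238 -0.236 -0.024] 0.05390773527435473
nose rmax 47.03241433511 bearing -75.05592251120987 90 11.5917
```

View pics/v2.png

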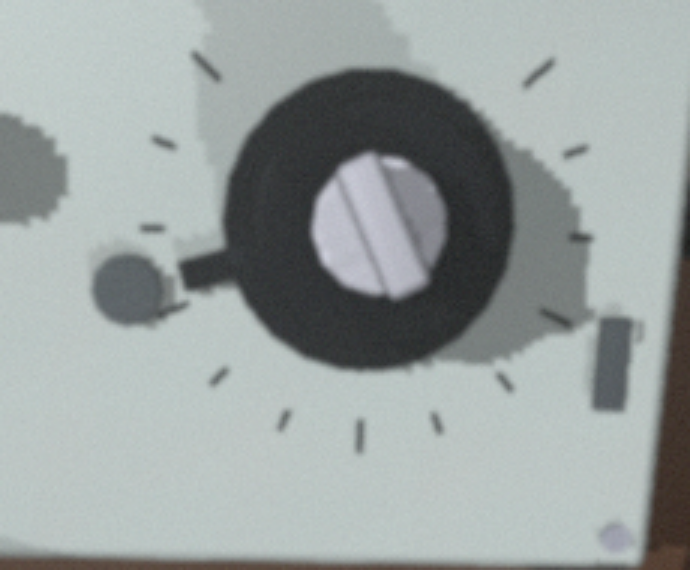

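The nose now points straight at the round magnet: bearing -75.06° against the -75.1° measured. The fine knob's bar looks unchanged. Next is the lever.

```bash
python3 - <<'E'
from h import *
px,py=.5777,-.1788
move_l([.66,-.045,.40]); grip(0.0,10)
reach([.47,py,.40],quat(np.pi-.021)); print(move_l([.47,py,.314],max_speed=.1,max_force=6))
print("stop",move_l([px+.012,py,.314],max_speed=.06,max_force=12)); s=read_state(); print(s["position"]-[px,py,0],s["contact_force"],s["time"])
p=s["position"]; move_l([p[0]-.06,p[1],.314]); move_l([p[0]-.06,p[1],.42]); 
reach([.40,-.05,.42],quat(np.pi)); hold(.3)
a=snapshot("scene");b=snapshot("top")
cv2.imwrite("pics/end.png",np.vstack([cv2.resize(a[110:290,130:430],None,fx=2,fy=2)[:,:,::-1][:300],cv2.resize(b[120:270,230:530],None,fx=2,fy=2)[:,:,::-1]]))
print(read_state()["time"],read_state()["contact_force"])
E
```

```text
False
stop True
[ 6.46421132e-03 -8.66344599e-05  3.13019487e-01] [-0.68793321 -0.91042395  2.05188702] 17.2167
19.7667 [-0.0283149   0.55616174  0.22494114]
```

View pics/end.png

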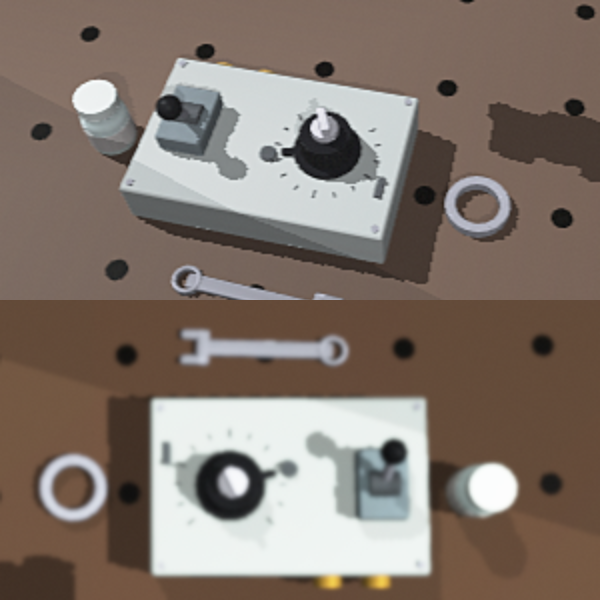

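The lever now leans to the far side, with the ball at crop pixel (393,452), which is top-view pixel (426.5,196). The nose points at the round magnet, and the jar, spanner and steel ring are in place. One numeric check, then I hand in.

```bash
python3 - <<'E'
from h import *
K,C=view_of("top"); b=cast(K,C,(426.5,196),.13)[0]; print(b)
if abs(b[0]-.6037)<.006: print(hand_in())
E
```

```text
[ 0.60476002 -0.18107889  0.13      ]
the job is handed in; nothing more can be done
None
```

The job is handed in: the coarse ring's nose points at the round magnet (-75.06° against -75.1° measured), the output lever is fully over, and the fine knob, jar, spanner and steel ring look unmoved in the pictures.

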